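Pen the jar in the fiddle rack and twist off its cap

TASK

Take the blue divider board from the phone stand and stand it on edge, fully down, in the rack's slot nearest the walled end, then set the closed square jar down in the snug bay between that wall and the board, so that it cannot turn. With the jar braced there, unscrew its tight red cap anticlockwise, stop turning once it comes free, and lift it straight up clear of the mouth. Finish while still holding the cap level in the gripper, about two centimetres straight above the open mouth, the jar still standing in its bay; do not tip the jar over and leave the loupe, the glass stopper and the pencil case alone.

Things in the scene. Friction and masses are not known exactly. Their poses are not given: they have to be found in the camera images.
- rack: Fixed pale wooden rack, 130 (x) by 166 (y) mm, origin under its centre, z up. Floor 6 mm thick. Side rails: inner faces at x = +-57 mm, tops 46 mm above the table. End wall: inner face y = -75, top 50 mm above the table; +y end open. Three 11 mm wide slots along x at y = -4, +31, +66, each between pairs of ribs that reach in from the rails to x = +-49, tops 46 mm above the table.
- slot (a point): Centre of the floor of the slot nearest the walled end, at (0, -4, 6) mm in the rack; axes as the rack's. The board goes here with its long side along x.
- bay (a point): Where the jar's underside centre belongs: floor of the bay between end wall and board, at (0, -41.5, 6) mm in the rack; axes as the rack's. With the board in, the bay is 65.5 to 68.5 mm long in y and 98 mm clear between ribs in x.
- board_center (a point): Centre of the loose blue divider board: 110 mm long (x), 8 thick (y), 70 high (z), 80 g. At first it leans 18 degrees from upright (top towards its +y) in the black phone stand, which supports its lower edge and the lower 32 mm of its back; its upper half is free on both sides.
- board: The same board; origin at the middle of its lower edge.
- stand: Fixed black silicone phone stand, 84 by 76 mm, 45 mm high, that carries the board at first; origin on the table, x along the board.
- jar_foot (a point): Underside centre of the loose amber glass jar, z up. Square body 60 by 60 mm, 66 high, sides along x and y; round shoulder to 75 mm; neck 33 mm wide, mouth 98 mm above the foot. About 380 g (270 to 530). The closed jar can be carried by its cap.
- jar: The same jar; origin at the underside centre.
- cap_center (a point): Centre of the round red cap, diameter 52, height 24 mm, z up. Shut: 92 mm above the jar's foot, its x 0 to 4 degrees anticlockwise of the jar's x. Tight: about 0.3 to 0.5 N m to turn. With its x 48 to 145 degrees anticlockwise (from above) of the jar's x its two inner lugs are free: a sprung gasket lifts it 3 mm and it lifts straight off; raised 21 mm its skirt clears the mouth. 45 g.
- cap: The same cap; origin at the centre of the skirt's lower rim.
- loupe: Bystander: chrome loupe, 42 mm wide, 36 mm high, loose.
- stopper: Bystander: green glass bottle stopper, 38 mm wide, 46 mm high, loose.
- pencil_case: Bystander: grey aluminium pencil case, 60 by 190 by 22 mm, loose.
Mind the look-alikes: they are no part of the job. Of the things shaped like the board, the blue one is meant.

How it is judged (in metres and radians):
On the way, in this order (a step that is already met when the one before it is completed fails the run):
1. the board stands fully down in the slot nearest the walled end, the cap still shut (x of board_center in the frame of slot between -0.006 and 0.006 m and y of board_center in the frame of slot between -0.005 and 0.005 m and z of board_center in the frame of slot below 0.039 m and angle between board_center's own z axis and vertical below 0.12 rad and angle between the x axis of cap_center and the x axis of jar_foot, either way round below 0.4 rad), for 0.2 s.
2. the jar stands in the snug bay, its cap still shut (x of jar_foot in the frame of bay between -0.03 and 0.03 m and y of jar_foot in the frame of bay between -0.01 and 0.01 m and z of jar_foot in the frame of bay below 0.004 m and angle between the x axis of cap_center and the x axis of jar_foot, either way round below 0.4 rad), for 0.1 s.
3. the cap is turned free while the jar stands in the bay (z of jar_foot in the frame of bay below 0.006 m and y of jar_foot in the frame of bay between -0.01 and 0.01 m and angle between the x axis of cap_center and the x axis of jar_foot, either way round above 0.75 rad), for 0.1 s.
At the end, for the whole second after the job is handed in: Gripper holds the cap still and level, off the jar, within 20 mm of its axis, centre 112-155 mm above the foot, turned 40-140 deg; jar upright on the bay floor (10 mm in y, 30 mm in x); board fully down in the slot nearest the walled end (6 mm along, 5 across, 4 high) (x of board_center in the frame of slot between -0.006 and 0.006 m and y of board_center in the frame of slot between -0.005 and 0.005 m and z of board_center in the frame of slot below 0.039 m and angle between board_center's own z axis and vertical below 0.12 rad and x of jar_foot in the frame of bay between -0.03 and 0.03 m and y of jar_foot in the frame of bay between -0.01 and 0.01 m and z of jar_foot in the frame of bay below 0.004 m and angle between jar_foot's own z axis and vertical below 0.08 rad and angle between the x axis of cap_center and the x axis of jar_foot, either way round above 0.7 rad and z of cap_center in the frame of jar_foot between 0.112 and 0.155 m and horizontal distance between cap_center and jar_foot below 0.02 m and angle between cap_center's own z axis and vertical below 0.25 rad and contact force between cap and the fingers above 1 N and contact force between cap and jar below 0.05 N and linear speed of cap below 0.03 m/s); the arm keeps its last pose, push and grip.
It fails at once if the jar is tipped over (angle between jar_foot's own z axis and vertical above 0.6 rad).
It fails at once if a bystander (loupe, stopper, pencil case) is moved more than 30 mm (distance of any of loupe, stopper, pencil_case from where it was at the start of the episode above 0.03 m).
It also fails if it takes over 64 s, if anything falls off the work surface, if the arm or the gripper's body presses on something with over 40 N, if the wrist force passes 120 N, or if a joint passes its speed limit or range.

ROBOT

A 6-joint arm with a two-finger parallel gripper is mounted at the origin on the work surface. World frame = base frame: x ahead of the robot, y to its left, z up, the work surface at z = 0. Lengths are in m, angles in degrees, forces in N, time in s.
With the tool pointing down it reaches from about 0.4 to 0.825 m from the base axis. Payload 7 kg.
Tool frame: the origin (TCP) lies midway between the tips of the shut fingers; the grasp point (between the pads) lies 19 mm behind it (ctrl.hold_point_z is the distance from the TCP to the grasp point, in m); z points along the fingers, y is the line along which they close (so a half turn about z gives the same grasp; the last joint's range is limited). The gripper opens to 88 mm and grips with 3 to 60 N. Pads are 19 mm wide; open, the fingers measure 130 mm over their backs; the gripper's body (78 mm by 193 mm) begins 47 mm behind the grasp point.
Start: joints at [88.7, 20.546, 0.682, 0, -70.136, -16.507], TCP at [0.206, 0.643, 0.227] pointing down, gripper open.
Joint ranges: [-176.03, 176.03], [-82.01, 121.73], [-58.28, 71.71], [-173.87, 95.51], [-174.79, -0.11], [-173.66, 173.66]. Speed limits (degrees/s): [136.94, 136.94, 172.46, 180, 180, 180].

INTERFACE

Orientations are given as [roll, pitch, yaw] about the fixed x, y, z axes, in that order (R = Rz(yaw) Ry(pitch) Rx(roll)).
In Python, from plant import ctrl gives the robot as it stands.
- The arm moves only by the tool apply_moves, never from a script. Its argument "deltas" is a list of rows, each an object with "fingers": the finger opening in mm, from 0 to 87.6; "delta_pos": the shift along the tool's x, y, z in mm, a list of three; "angular": the turn, a rotation vector about the tool's x, y, z in degrees, a list of three. A call has 1 to 10 rows; each row is the pose to reach, as a shift and turn from the pose commanded when the call began, along the tool's axes at that moment; what a row does not reach only later rows make up. A row lasts 1/10 s, in which the tool goes at most 50 mm and 8.59 degrees, less where a joint would pass 70% of its speed; a pose out of reach is approached as far as the arm can. A call with a gripper value outside its range is refused whole. The fingers move at their own pace and stop on an object; the grip force is fixed at half the most. Time passes only in rows, so rows that repeat a pose let the fingers close. It gives the time, the measured TCP pose, the force, the opening and the grip force at its end, in the units of the state.
- ctrl.get_obs(): the state, without advancing time (a new reading comes with each control period).
- ctrl.snapshot(name): name is "scene" or "top" or "wrist"; returns the picture (480x640x3 uint8, red, green, blue); there is no depth.
- ctrl.camera_params(name): a dict with "fx", "fy", "cx", "cy" (pixels), "dist_coeffs" ([k1, k2, p1, p2, k3] as OpenCV has them; the pictures are not rectified), "cam_to_world" (4x4, takes a point from camera to world coordinates); the wrist camera has in their place "mount" (4x4, takes a point from camera to tool coordinates, whose origin is the TCP and whose axes are the flange's). Camera axes: x right, y up, looking along -z (the intrinsics and any distortion apply to the point x, -y, -z); pixel columns grow to the right and rows downward; lengths in m; the calibration is good to about 2 mm. A picture is of the moment at which its call begins: read the wrist's pose just before it. camera_params takes no time and is no camera call.
- ctrl.close_job(): hands the job in; it is judged then, once.
The state is a dict: "clock": time; "joint_pos": joint angles; "qvel": joint speeds; "tau": joint torques, N m; "tool_pos": TCP position; "orientation": TCP orientation; "force": force on the tool from outside, world axes, zero at the start; "moment": the same for the moment, N m; "opening": finger opening in m; "gripper_force": force on a finger pad.
Only numpy, scipy, OpenCV 4.12 (cv2) and the standard library are available. Lean on these libraries where they do the work, as an engineer would, in place of code of your own. Each camera call takes 0.05 s, during which the arm holds its last target. There are 200 camera calls.

## Working session

There is one attempt and no reset: what is moved stays moved. The work goes in short steps, Python scripts to look and compute and a tool call to move; the robot and the scene stay as the last step left them, time stands still between calls to the robot, and variables do not carry over. Pictures are saved under pics/ and viewed, at most 13 in all, crops included, and the job is handed in when it is done.

Besides the shell and the picture viewer there is one more tool, called after "Emit:" as name([rows], argument=value, ...), one row to a line, values as JSON. apply_moves: Moves the arm, as the interface text tells. Its arguments: {"type":"object","properties":{"deltas":{"type":"array"}},"required":["deltas"]}

```bash
mkdir -p pics; ls; python3 - <<'E'
from plant import ctrl
import cv2
for n in("scene","top","wrist"):
    cv2.imwrite(f"pics/{n}0.png",ctrl.snapshot(n)[:,:,::-1])
    print(n,ctrl.camera_params(n))
print(ctrl.get_obs(),ctrl.hold_point_z)
E
```

```text
pics
scene {'fx': 572.3055261039841, 'fy': 572.3055261039841, 'cx': 322.3505119190676, 'cy': 243.21323102653136, 'dist_coeffs': array([-0.05179586,  0.        ,  0.        ,  0.        ,  0.        ]), 'cam_to_world': array([[ 0.20321772, -0.57556471,  0.79210342,  1.48766269],
       [ 0.9788953 ,  0.13727483, -0.15139225, -0.20514338],
       [-0.02159982,  0.8061519 ,  0.59131427,  0.7717327 ],
       [ 0.        ,  0.        ,  0.        ,  1.        ]])}
top {'fx': 540.4537107867056, 'fy': 540.4537107867056, 'cx': 322.9532562001615, 'cy': 242.2282907689659, 'dist_coeffs': array([-0.00231054,  0.        ,  0.        ,  0.        ,  0.        ]), 'cam_to_world': array([[ 0.02610662,  0.99895332, -0.0375594 ,  0.53445738],
       [-0.99965543,  0.02598546, -0.00371065, -0.06461528],
       [-0.00273077,  0.03764334,  0.99928751,  1.24163259],
       [ 0.        ,  0.        ,  0.        ,  1.        ]])}
wrist {'fx': 352.1560999846525, 'fy': 352.1560999846525, 'cx': 316.60415006289804, 'cy': 230.92994243135004, 'dist_coeffs': array([-0.04463874,  0.        ,  0.        ,  0.       
[... 350 characters left out ...]
1.00000000e+00]])}
{'clock': 0.15, 'joint_pos': array([ 8.86965457e+01,  2.05828770e+01,  6.47189852e-01, -1.20821482e-02,
       -7.01338839e+01, -1.65086283e+01]), 'qvel': array([-0.08987854, -0.15975704,  0.11903458,  0.1414638 , -0.09068223,
        0.09190559]), 'tau': array([-3.27643225e-03, -5.83269954e+01,  2.93291849e+01,  7.00123921e+00,
        8.76434846e-03, -1.04472210e-04]), 'tool_pos': array([0.20638961, 0.64231735, 0.22584647]), 'orientation': array([ 1.79930069e+02, -8.87949316e-03, -1.78161900e+01]), 'force': array([-0.29661264, -0.3201748 , -0.39628059]), 'moment': array([-0.01480848,  0.03010141,  0.03149701]), 'gripper_force': 0.0, 'opening': 0.08772248243518276} 0.0188
```

View pics/scene0.png

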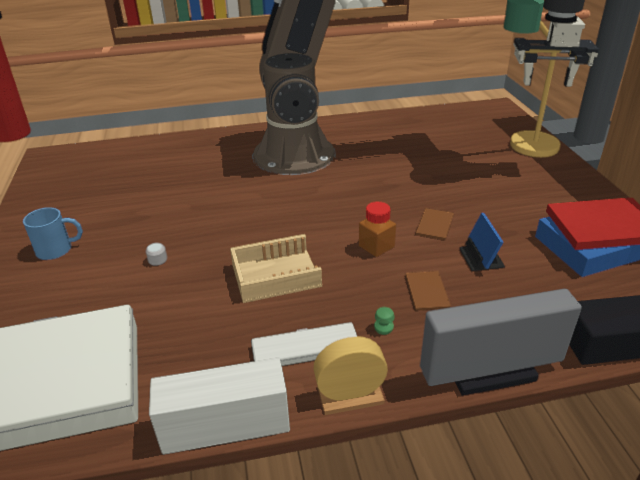

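View pics/top0.png

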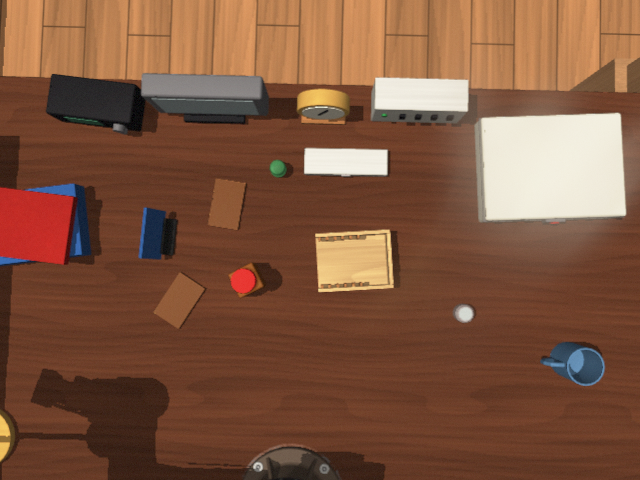

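Candidates for the board in the top view: the blue board at (152,233) in the stand, the brown flat pieces at (227,204) and (180,300), and the blue book at (70,215). The blue one in the black stand fits the description. The jar is at (245,280) and the rack at (355,260). Next I'll take one close crop.

```bash
python3 - <<'E'
import cv2,numpy as np
t=cv2.imread("pics/top0.png");s=cv2.imread("pics/scene0.png")
z=lambda im,x,y,w,h:cv2.resize(im[y:y+h,x:x+w],(400,300),interpolation=cv2.INTER_CUBIC)
a=np.hstack([z(t,305,220,100,75),z(t,110,200,100,75)])
b=np.hstack([z(t,200,240,100,75),z(s,225,225,100,75)])
cv2.imwrite("pics/m1.png",np.vstack([a,b]))
E
```

```text
(no output)
```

View pics/m1.png

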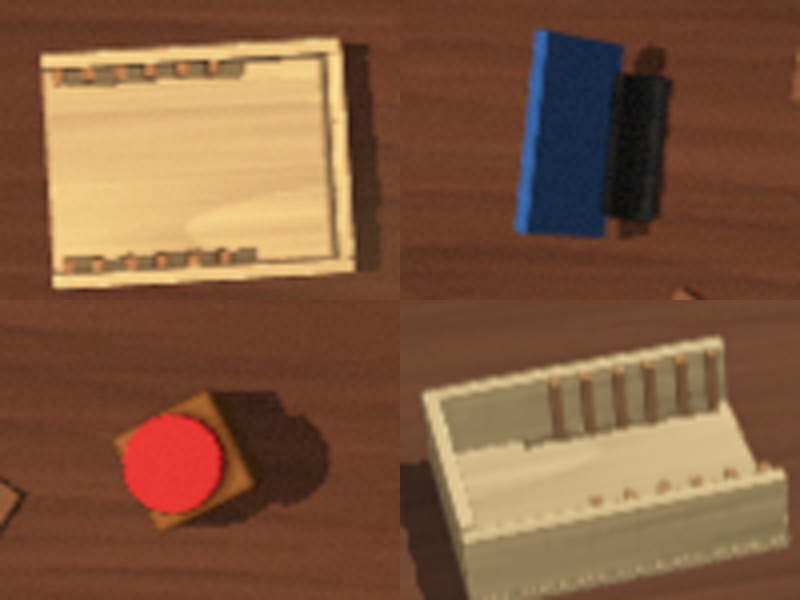

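The rack's wall is at the right (-y) end, and its slots run along world x. The blue board leans towards +y with its top edge at about (145,207)–(139,258). The jar's cap is centred at about (243,281).

```bash
cat > h.py <<'E'
import numpy as np, cv2
from scipy.spatial.transform import Rotation as R
from plant import ctrl
def cam(n,obs=None):
    p=ctrl.camera_params(n)
    if n!="wrist": T=p["cam_to_world"]
    else:
        o=obs or ctrl.get_obs(); W=np.eye(4); W[:3,:3]=R.from_euler('xyz',o["orientation"],degrees=True).as_matrix(); W[:3,3]=o["tool_pos"]; T=W@p["mount"]
    K=np.array([[p["fx"],0,p["cx"]],[0,p["fy"],p["cy"]],[0,0,1.]])
    return K,np.array(p["dist_coeffs"]),T
def ray(c,uv):
    K,d,T=c
    q=cv2.undistortPoints(np.array(uv,float).reshape(-1,1,2),K,d).reshape(-1,2)
    return T[:3,3],np.c_[q[:,0],-q[:,1],-np.ones(len(q))]@T[:3,:3].T
def onz(c,uv,z):
    o,v=ray(c,uv); return o+v*((z-o[2])/v[:,2])[:,None]
def proj(c,P):
    K,d,T=c
    q=(np.atleast_2d(P)-T[:3,3])@T[:3,:3]; q=q*[1,-1,-1]
    return cv2.projectPoints(q,np.zeros(3),np.zeros(3),K,d)[0].reshape(-1,2)
E
python3 - <<'E'
from h import *
c=cam("top"); np.set_printoptions(precision=4,suppress=True)
r=lambda uv,z:print(onz(c,uv,z))
print("rack");r([[315.25,233.75],[318.25,292]],.046);r([[390.25,230],[393.5,287.5]],.05)
print("cap");r([[243,281]],.104)
print("jar corners");r([[200+208/4,240+90/4],[200+256/4,240+182/4],[200+163/4,240+230/4]],.066)
print("board top edge front/back at z .085");r([[147,208],[142,258.7],[144,207.5],[139,258]],.085)
print("bystanders");r([[278,169],[464,314],[346,162]],.03)
E
```

```text
rack
[[ 0.5977 -0.0426  0.046 ]
 [ 0.4693 -0.0527  0.046 ]]
[[ 0.6101 -0.208   0.05  ]
 [ 0.4837 -0.2179  0.05  ]]
cap
[[0.4913 0.1055 0.104 ]]
jar corners
[[0.5305 0.0928 0.066 ]
 [0.4813 0.0652 0.066 ]
 [0.454  0.1149 0.066 ]]
board top edge front/back at z .085
[[0.6417 0.3196 0.085 ]
 [0.5326 0.3262 0.085 ]
 [0.6426 0.3261 0.085 ]
 [0.5339 0.3327 0.085 ]]
bystanders
[[ 0.7426  0.0456  0.03  ]
 [ 0.428  -0.3789  0.03  ]
 [ 0.7624 -0.1074  0.03  ]]
```

```bash
cat >> h.py <<'E'
def go(pos,eul):
    o=ctrl.get_obs(); A=R.from_euler('xyz',o["orientation"],degrees=True); B=R.from_euler('xyz',eul,degrees=True)
    print("delta_pos",(A.inv().apply(np.array(pos)-o["tool_pos"])*1000).round(1),"angular",(A.inv()*B).as_rotvec(degrees=True).round(2),"t",round(o["clock"],2))
E
python3 -c "
from h import *
go([.607,.357,.19],[162,0,-3.5])"
```

```text
delta_pos [468.7 149.   36.1] angular [-17.84   2.25 -14.2 ] t 0.15
```

Emit:
apply_moves([
  {"fingers": 60, "delta_pos": [47, 15, 4], "angular": [-1.8, 0.2, -1.4]},
  {"fingers": 60, "delta_pos": [94, 30, 7], "angular": [-3.6, 0.4, -2.8]},
  {"fingers": 60, "delta_pos": [140, 45, 11], "angular": [-5.4, 0.7, -4.3]},
  {"fingers": 60, "delta_pos": [187, 60, 14], "angular": [-7.1, 0.9, -5.7]},
  {"fingers": 60, "delta_pos": [234, 75, 18], "angular": [-8.9, 1.1, -7.1]},
  {"fingers": 60, "delta_pos": [281, 90, 22], "angular": [-10.7, 1.4, -8.5]},
  {"fingers": 60, "delta_pos": [328, 105, 25], "angular": [-12.5, 1.6, -10]},
  {"fingers": 60, "delta_pos": [375, 119, 29], "angular": [-14.3, 1.8, -11.4]},
  {"fingers": 60, "delta_pos": [422, 134, 32], "angular": [-16, 2, -12.8]},
  {"fingers": 60, "delta_pos": [468.7, 149, 36.1], "angular": [-17.84, 2.25, -14.2]},
])

```text
clock: 1.15
tool_pos: [0.6087, 0.3561, 0.1902]
orientation: [162.0, 0.0, -3.4]
force: [0.2, 0.7, 0.4]
opening: 0.0601
gripper_force: 0.0
```

Emit:
apply_moves([
  {"fingers": 60, "delta_pos": [0, 0, 0], "angular": [0, 0, 0]},
  {"fingers": 60, "delta_pos": [0, 0, 0], "angular": [0, 0, 0]},
  {"fingers": 60, "delta_pos": [0, 0, 0], "angular": [0, 0, 0]},
])

```text
clock: 1.45
tool_pos: [0.6068, 0.3577, 0.1903]
orientation: [162.1, -0.0, -3.5]
force: [-1.2, 0.5, 0.1]
opening: 0.0602
gripper_force: 0.0
```

```bash
python3 -c "
from h import *
o=ctrl.get_obs(); print(o['tool_pos'],o['orientation'],o['joint_pos'],o['opening'])
cv2.imwrite('pics/w1.png',ctrl.snapshot('wrist')[:,:,::-1])"
```

```text
[0.60678598 0.35774201 0.19032915] [ 1.62068099e+02 -8.50706881e-04 -3.48270328e+00] [ 51.75554278  31.68652639   7.24937507  10.25021526 -80.59990771
  31.7454504 ] 0.060199698067899855
```

View pics/w1.png

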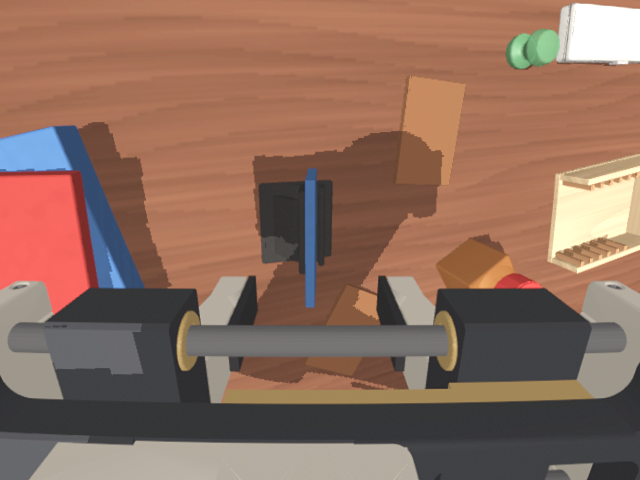

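The blue board's top edge runs from (311,170) to (310,307). It is parallel to the finger plane and centred between the fingers. I'll solve for its depth from the 110 mm length.

```bash
python3 - <<'E'
from h import *
from scipy.optimize import brentq
c=cam("wrist"); o=ctrl.get_obs(); A=R.from_euler('xyz',o["orientation"],degrees=True)
p,v=ray(c,[[311.5,170],[310.5,307.5]])
p=A.inv().apply(p-o["tool_pos"]); v=A.inv().apply(v)
pt=lambda h:p+v*((h-p[2])/v[:,2])[:,None]
h=brentq(lambda h:np.linalg.norm(np.diff(pt(h),axis=0))-.110,.02,.3)
P=pt(h); print("tool frame",P*1e3, "world",A.apply(P)+o["tool_pos"])
# cross-check with top camera: project the estimated ends
print(proj(cam("top"),A.apply(P)+o["tool_pos"]),proj(cam("scene"),A.apply(P)+o["tool_pos"]))
E
```

```text
tool frame [[ 48.79236644  -3.90523769  90.91912489]
 [-61.20008344  -5.19402391  90.91912489]] world [[0.65386085 0.3310493  0.10300004]
 [0.54414068 0.33887844 0.10256442]]
[[139.05294274 201.27340735]
 [133.39811172 252.99534656]] [[507.49499359 235.99893065]
 [487.50722204 206.81769919]]
```

```bash
python3 - <<'E'
from h import *
from scipy.optimize import least_squares
cs=[cam("wrist"),cam("top"),cam("scene")]
for uv in ([[311.5,170],[145.5,207.8],[502,238]],[[310.5,307.5],[140.5,258.4],[484,216]]):
    for use in ([0,1],[0,1,2],[1,2]):
        r=least_squares(lambda P:np.concatenate([proj(cs[i],P)[0]-uv[i] for i in use]),[.6,.33,.09])
        print(use,r.x.round(4),r.fun.round(1))
s=cv2.imread("pics/scene0.png")[200:275,455:530]
cv2.imwrite("pics/s1.png",cv2.resize(s,(600,600),interpolation=cv2.INTER_CUBIC))
E
```

```text
[0, 1] [0.6487 0.3234 0.0763] [-0.3  1.   1.2 -2.7]
[0, 1, 2] [0.6497 0.3258 0.0879] [ 1.   2.1 -1.7 -3.7  0.9  3.3]
[1, 2] [0.6425 0.3239 0.0905] [-1.3 -0.5 -1.3  0.3]
[0, 1] [0.5311 0.3328 0.081 ] [ 0.3 -0.5 -1.   0.9]
[0, 1, 2] [0.5316 0.3334 0.0796] [-0.8 -1.6 -1.   0.7 -2.8 -3. ]
[1, 2] [0.5341 0.3368 0.0719] [-1.3 -0.5 -1.4  0.3]
```

View pics/s1.png

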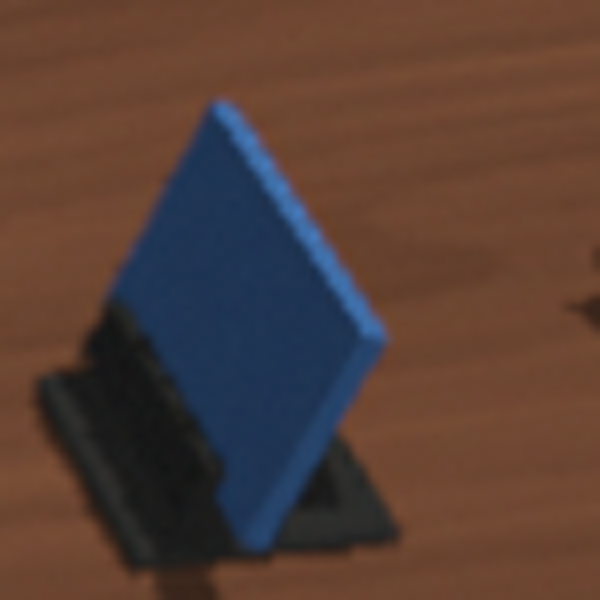

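The crop shows the top-edge midline ends in the scene view at (501.4,242.3) and (482.3,213), so I'll triangulate again.

```bash
python3 - <<'E'
from h import *
from scipy.optimize import least_squares
cs=[cam("wrist"),cam("top"),cam("scene")]
for uv in ([[311.5,170],[145.5,207.8],[501.4,242.3]],[[310.5,307.5],[140.5,258.4],[482.3,213]]):
    for use in ([0,1,2],[1,2]):
        r=least_squares(lambda P:np.concatenate([proj(cs[i],P)[0]-uv[i] for i in use]),[.6,.33,.09])
        print(use,r.x.round(4),r.fun.round(1))
E
```

```text
[0, 1, 2] [0.6492 0.3245 0.0816] [ 0.3  1.5 -0.1 -3.2  0.3  1.4]
[1, 2] [0.6429 0.3258 0.0802] [-0.6 -0.2 -0.6  0.1]
[0, 1, 2] [0.5317 0.3332 0.0814] [-0.  -0.7 -1.2  0.6 -1.1 -0.7]
[1, 2] [0.5337 0.3328 0.0804] [-0.8 -0.3 -0.9  0.2]
```

```bash
python3 -c "
from h import *
go([.5874,.3198,.0513],[162,0,-3.7])"
```

```text
delta_pos [-16.9  -5.3 144.8] angular [-0.1  -0.1   0.24] t 1.5
```

Emit:
apply_moves([
  {"fingers": 40, "delta_pos": [-17, -5.3, 40], "angular": [-0.1, -0.1, 0.2]},
  {"fingers": 40, "delta_pos": [-17, -5.3, 75], "angular": [-0.1, -0.1, 0.2]},
  {"fingers": 40, "delta_pos": [-17, -5.3, 100], "angular": [-0.1, -0.1, 0.2]},
  {"fingers": 40, "delta_pos": [-17, -5.3, 120], "angular": [-0.1, -0.1, 0.2]},
  {"fingers": 40, "delta_pos": [-17, -5.3, 133], "angular": [-0.1, -0.1, 0.2]},
  {"fingers": 40, "delta_pos": [-17, -5.3, 144], "angular": [-0.1, -0.1, 0.2]},
  {"fingers": 40, "delta_pos": [-17, -5.3, 144], "angular": [-0.1, -0.1, 0.2]},
])

```text
clock: 2.2
tool_pos: [0.5871, 0.3191, 0.051]
orientation: [161.9, 0.1, -3.7]
force: [0.4, -0.4, -0.3]
opening: 0.0399
gripper_force: 0.0
```

Emit:
apply_moves([
  {"fingers": 0, "delta_pos": [0, 0, 0], "angular": [0, 0, 0]},
  {"fingers": 0, "delta_pos": [0, 0, 0], "angular": [0, 0, 0]},
  {"fingers": 0, "delta_pos": [0, 0, 0], "angular": [0, 0, 0]},
  {"fingers": 0, "delta_pos": [0, 0, 0], "angular": [0, 0, 0]},
  {"fingers": 0, "delta_pos": [0, 0, 0], "angular": [0, 0, 0]},
  {"fingers": 0, "delta_pos": [0, 0, 0], "angular": [0, 0, 0]},
  {"fingers": 0, "delta_pos": [0, 0, 0], "angular": [0, 0, 0]},
  {"fingers": 0, "delta_pos": [0, 0, 0], "angular": [0, 0, 0]},
])

```text
clock: 3.0
tool_pos: [0.5879, 0.3194, 0.0522]
orientation: [162.0, 0.0, -3.7]
force: [-1.1, 0.2, 3.7]
opening: 0.0076
gripper_force: 30.0
```

```bash
python3 -c "
from h import *
go([.588,.3194,.19],[162,0,-3.7])"
```

```text
delta_pos [ 1.000e-01  4.270e+01 -1.311e+02] angular [ 0.02  0.   -0.  ] t 3.0
```

Emit:
apply_moves([
  {"fingers": 0, "delta_pos": [0, 4, -12], "angular": [0, 0, 0]},
  {"fingers": 0, "delta_pos": [0, 10, -30], "angular": [0, 0, 0]},
  {"fingers": 0, "delta_pos": [0, 20, -60], "angular": [0, 0, 0]},
  {"fingers": 0, "delta_pos": [0, 30, -95], "angular": [0, 0, 0]},
  {"fingers": 0, "delta_pos": [0, 43, -131], "angular": [0, 0, 0]},
  {"fingers": 0, "delta_pos": [0, 43, -131], "angular": [0, 0, 0]},
])

```text
clock: 3.6
tool_pos: [0.5901, 0.3204, 0.1965]
orientation: [162.3, -0.4, -3.7]
force: [0.3, 0.0, 0.2]
opening: 0.0076
gripper_force: 30.0
```

```bash
python3 -c "
from h import *
o=ctrl.get_obs();print(o['opening'],o['tool_pos'],o['joint_pos'],o['force'])
go([.5405,-.1343,.19],[180,0,4.5])"
```

```text
0.00756319824368891 [0.59007027 0.32043464 0.19654739] [ 50.98580647  27.88215481   1.57064028  10.6266878  -78.23806755
  31.78643821] [0.28203701 0.04907322 0.21268524]
delta_pos [-20.4 433.5 144.7] angular [17.65  0.89 -8.16] t 3.6
```

Emit:
apply_moves([
  {"fingers": 0, "delta_pos": [-1, 22, 7], "angular": [0.9, 0, -0.4]},
  {"fingers": 0, "delta_pos": [-3, 65, 22], "angular": [2.6, 0.1, -1.2]},
  {"fingers": 0, "delta_pos": [-5, 113, 38], "angular": [4.6, 0.2, -2.1]},
  {"fingers": 0, "delta_pos": [-8, 160, 53], "angular": [6.5, 0.3, -3]},
  {"fingers": 0, "delta_pos": [-10, 208, 69], "angular": [8.5, 0.4, -3.9]},
  {"fingers": 0, "delta_pos": [-12, 255, 85], "angular": [10.4, 0.5, -4.8]},
  {"fingers": 0, "delta_pos": [-14, 303, 101], "angular": [12.3, 0.6, -5.7]},
  {"fingers": 0, "delta_pos": [-17, 351, 117], "angular": [14.3, 0.7, -6.6]},
  {"fingers": 0, "delta_pos": [-19, 399, 133], "angular": [16.2, 0.8, -7.5]},
  {"fingers": 0, "delta_pos": [-20.4, 433.5, 144.7], "angular": [17.65, 0.89, -8.16]},
])

```text
clock: 4.6
tool_pos: [0.5368, -0.1383, 0.187]
orientation: [179.8, 0.4, 4.4]
force: [0.9, 0.2, -1.1]
opening: 0.008
gripper_force: 30.0
```

Emit:
apply_moves([
  {"fingers": 0, "delta_pos": [0, 0, 0], "angular": [0, 0, 0]},
  {"fingers": 0, "delta_pos": [0, 0, 0], "angular": [0, 0, 0]},
  {"fingers": 0, "delta_pos": [0, 0, 0], "angular": [0, 0, 0]},
  {"fingers": 0, "delta_pos": [0, 0, 0], "angular": [0, 0, 0]},
])

```text
clock: 5.0
tool_pos: [0.538, -0.1347, 0.1864]
orientation: [179.7, 0.5, 4.6]
force: [-1.2, 0.4, -1.4]
opening: 0.008
gripper_force: 30.0
```

```bash
python3 -c "
from h import *
o=ctrl.get_obs(); print(o['tool_pos'],o['orientation'],o['joint_pos'],o['opening'])
im=ctrl.snapshot('wrist')[:,:,::-1]; cv2.imwrite('pics/w2f.png',im);cv2.imwrite('pics/w2.png',cv2.resize(im[20:440,40:600],(800,600),interpolation=cv2.INTER_CUBIC))"
```

```text
[ 0.53802783 -0.13470269  0.18635915] [179.67508571   0.45056307   4.55419358] [  6.40073171  11.22285568 -17.88879799   0.35351122 -61.34960367
  87.98399437] 0.007966069110230015
```

View pics/w2.png

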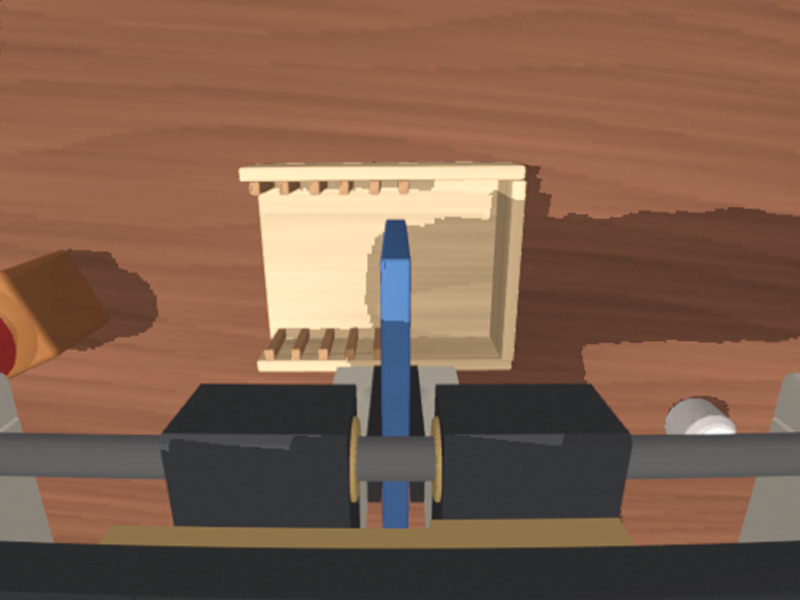

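The wrist view shows the walled end at the right. The ribs of the slot nearest it lie at crop x 376 and 404 (top rail, y≈182), and the board's far end is between them. Next I'll fit the rack's pose and the board's pose in the hand.

```bash
python3 - <<'E'
from h import *
from scipy.optimize import least_squares
np.set_printoptions(precision=4,suppress=True)
o=ctrl.get_obs(); w=cam("wrist"); t=cam("top")
f=lambda a:np.array(a,float)/(800/560)+[40,20]
M=np.array([[65,83,46],[65,-83,50],[-65,-83,50],[-65,83,46],[57,-4,46]])/1e3
U=f([[240,167],[526,165],[513,369],[258,371],[390,181]])
Tt=np.array([[315.25,233.75],[390.25,230],[393.5,287.5],[318.25,292]])
def W(q): return np.c_[M[:,:2]@np.array([[np.cos(q[2]),np.sin(q[2])],[-np.sin(q[2]),np.cos(q[2])]])+q[:2],M[:,2]]
rw=lambda q:(proj(w,W(q))-U).ravel(); rt=lambda q:(proj(t,W(q))[:4]-Tt).ravel()
for n,fn in (("wrist",rw),("top",rt)):
    r=least_squares(fn,[.54,-.13,.08]); q=r.x; sl=q[:2]-.004*np.array([-np.sin(q[2]),np.cos(q[2])])
    print(n,q[:2],np.degrees(q[2]),"slot",sl,"\n",r.fun.reshape(-1,2))
A=R.from_euler('xyz',o["orientation"],degrees=True)
p,v=ray(w,f([[381,259],[410,259],[388,220],[406,220]])); p=A.inv().apply(p-o["tool_pos"]);v=A.inv().apply(v)
h=np.array([-.031,-.031,.039,.039]); print("board far corners, tool mm",(p+v*((h-p[2])/v[:,2])[:,None])*1e3)
E
```

```text
wrist [ 0.5417 -0.1276] 5.046553176055724 slot [ 0.542  -0.1316] 
 [[-1.0745  0.0726]
 [ 1.0272 -0.1783]
 [-0.0364  1.6211]
 [ 0.7198  0.139 ]
 [-0.5554 -1.1653]]
top [ 0.5402 -0.1303] 4.571267267395731 slot [ 0.5405 -0.1343] 
 [[-0.1067 -0.2975]
 [-0.0576 -0.6843]
 [ 0.1406  0.7604]
 [ 0.0225  0.2128]]
board far corners, tool mm [[ 54.3823  -4.3635 -31.    ]
 [ 54.3805   3.1928 -31.    ]
 [ 53.9339  -3.4165  39.    ]
 [ 53.9331   3.6697  39.    ]]
```

```bash
python3 -c "
from h import *
go([.542,-.1325,.095],[180,0,4.8])"
```

```text
delta_pos [ 4.8 -2.3 91.3] angular [ 0.32  0.45 -0.23] t 5.05
```

Emit:
apply_moves([
  {"fingers": 0, "delta_pos": [2.5, -1, 25], "angular": [0.1, 0.1, -0.1]},
  {"fingers": 0, "delta_pos": [4.8, -2.3, 50], "angular": [0.3, 0.4, -0.2]},
  {"fingers": 0, "delta_pos": [4.8, -2.3, 75], "angular": [0.3, 0.4, -0.2]},
  {"fingers": 0, "delta_pos": [4.8, -2.3, 91], "angular": [0.3, 0.4, -0.2]},
  {"fingers": 0, "delta_pos": [4.8, -2.3, 91], "angular": [0.3, 0.4, -0.2]},
  {"fingers": 0, "delta_pos": [4.8, -2.3, 91], "angular": [0.3, 0.4, -0.2]},
  {"fingers": 0, "delta_pos": [4.8, -2.3, 91], "angular": [0.3, 0.4, -0.2]},
])

```text
clock: 5.75
tool_pos: [0.5428, -0.1332, 0.0965]
orientation: [180.0, -0.1, 4.7]
force: [-0.8, -0.3, -0.4]
opening: 0.0078
gripper_force: 30.0
```

```bash
python3 -c "
from h import *
o=ctrl.get_obs(); print(o['tool_pos'],o['orientation'],o['opening'],o['force'])
im=ctrl.snapshot('wrist')[:,:,::-1]; cv2.imwrite('pics/w3f.png',im);cv2.imwrite('pics/w3.png',cv2.resize(im[60:330,160:520],(800,600),interpolation=cv2.INTER_CUBIC))"
```

```text
[ 0.54281315 -0.13322699  0.09647933] [ 1.79963667e+02 -5.58159023e-02  4.72333929e+00] 0.007826312137509403 [-0.75645975 -0.25018535 -0.36643122]
```

View pics/w3.png

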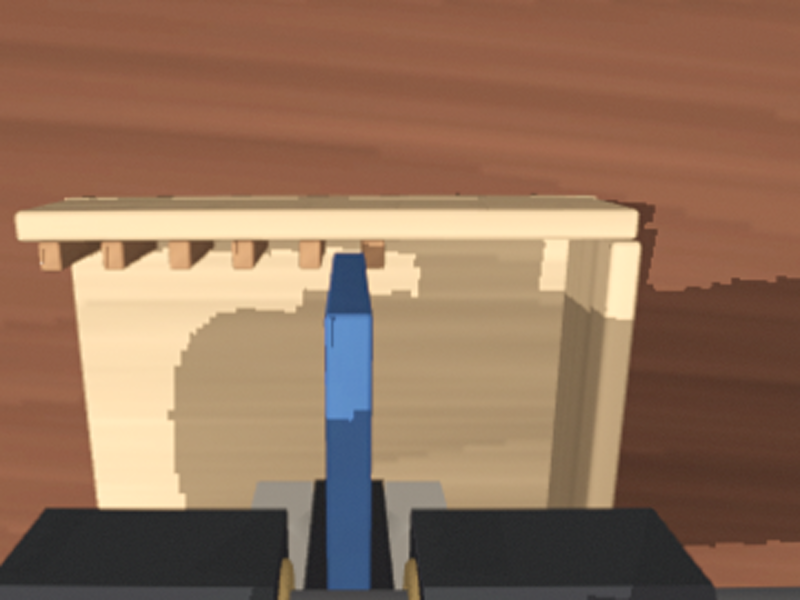

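In the wrist view the slot lies between ribs at crop x 323 and 362 (mid 342, y≈254). The board's lower far end is at x 333–365 (mid 349, y≈254), so the board sits slightly towards the wall.

```bash
python3 - <<'E'
from h import *
np.set_printoptions(precision=4,suppress=True)
w=cam("wrist"); o=ctrl.get_obs(); A=R.from_euler('xyz',o["orientation"],degrees=True)
f=lambda a:np.array(a,float)/(800/360)+[160,60]
T=lambda P:A.inv().apply(P-o["tool_pos"])*1e3
print("slot edges",T(onz(w,f([[323,255],[362,255]]),.046)))
print("other rib edges L..",T(onz(w,f([[192,255],[231,255],[62,255],[101,255]]),.046)))
print("rail inner line",T(onz(w,f([[30,240],[630,240]]),.046)))
print("board bot",T(onz(w,f([[333,254],[365,254]]),o["tool_pos"][2]-.039)))
print("board top",T(onz(w,f([[326,314],[372,314]]),o["tool_pos"][2]+.031)))
E
```

```text
slot edges [[51.7465 -7.296  50.5721]
 [51.7429  3.1567 50.5776]]
other rib edges L.. [[ 51.8133 -42.4639  50.5534]
 [ 51.7845 -31.9759  50.5589]
 [ 51.9658 -77.6478  50.5348]
 [ 51.9107 -67.0471  50.5404]]
rail inner line [[ 56.0453 -85.9057  50.5353]
 [ 55.9508  75.0321  50.621 ]]
board bot [[53.7679 -4.4058 39.0622]
 [53.7662  3.697  39.0665]]
board top [[ 54.3808  -4.3681 -30.9371]
 [ 54.3781   3.3404 -30.933 ]]
```

Emit:
apply_moves([
  {"fingers": 0, "delta_pos": [0, -1.7, 0], "angular": [0, 0, 0]},
  {"fingers": 0, "delta_pos": [0, -1.7, 0], "angular": [0, 0, 0]},
  {"fingers": 0, "delta_pos": [0, -1.7, 8], "angular": [0, 0, 0]},
  {"fingers": 0, "delta_pos": [0, -1.7, 16], "angular": [0, 0, 0]},
  {"fingers": 0, "delta_pos": [0, -1.7, 24], "angular": [0, 0, 0]},
  {"fingers": 0, "delta_pos": [0, -1.7, 32], "angular": [0, 0, 0]},
  {"fingers": 0, "delta_pos": [0, -1.7, 40], "angular": [0, 0, 0]},
  {"fingers": 0, "delta_pos": [0, -1.7, 45], "angular": [0, 0, 0]},
  {"fingers": 0, "delta_pos": [0, -1.7, 47], "angular": [0, 0, 0]},
  {"fingers": 0, "delta_pos": [0, -1.7, 47], "angular": [0, 0, 0]},
])

```text
clock: 6.8
tool_pos: [0.5415, -0.1321, 0.048]
orientation: [180.0, 0.1, 4.7]
force: [-0.2, 0.7, -0.7]
opening: 0.0076
gripper_force: 30.0
```

Emit:
apply_moves([
  {"fingers": 0, "delta_pos": [0, 0, 1.5], "angular": [0, 0, 0]},
  {"fingers": 0, "delta_pos": [0, 0, 3], "angular": [0, 0, 0]},
  {"fingers": 0, "delta_pos": [0, 0, 4.5], "angular": [0, 0, 0]},
  {"fingers": 0, "delta_pos": [0, 0, 4.5], "angular": [0, 0, 0]},
])

```text
clock: 7.2
tool_pos: [0.5416, -0.1321, 0.0437]
orientation: [180.0, 0.1, 4.7]
force: [-0.3, 0.5, -0.8]
opening: 0.0083
gripper_force: 30.0
```

Emit:
apply_moves([
  {"fingers": 0, "delta_pos": [0, 0, 1.5], "angular": [0, 0, 0]},
  {"fingers": 0, "delta_pos": [0, 0, 3], "angular": [0, 0, 0]},
  {"fingers": 0, "delta_pos": [0, 0, 3], "angular": [0, 0, 0]},
])

```text
clock: 7.5
tool_pos: [0.5418, -0.1321, 0.042]
orientation: [180.0, 0.0, 4.7]
force: [-4.0, 2.2, 11.2]
opening: 0.0078
gripper_force: 30.0
```

The board has touched the slot floor, so I'll release it and go up.

Emit:
apply_moves([
  {"fingers": 36, "delta_pos": [0, 0, -1], "angular": [0, 0, 0]},
  {"fingers": 36, "delta_pos": [0, 0, -1], "angular": [0, 0, 0]},
  {"fingers": 36, "delta_pos": [0, 0, -1], "angular": [0, 0, 0]},
  {"fingers": 36, "delta_pos": [0, 0, -1], "angular": [0, 0, 0]},
  {"fingers": 36, "delta_pos": [0, 0, -20], "angular": [0, 0, 0]},
  {"fingers": 36, "delta_pos": [0, 0, -50], "angular": [0, 0, 0]},
  {"fingers": 36, "delta_pos": [0, 0, -100], "angular": [0, 0, 0]},
  {"fingers": 36, "delta_pos": [0, 0, -145], "angular": [0, 0, 0]},
  {"fingers": 36, "delta_pos": [0, 0, -190], "angular": [0, 0, 0]},
  {"fingers": 36, "delta_pos": [0, 0, -190], "angular": [0, 0, 0]},
])

```text
clock: 8.5
tool_pos: [0.5452, -0.1324, 0.2377]
orientation: [179.9, -0.6, 4.7]
force: [0.4, -0.1, -0.3]
opening: 0.0361
gripper_force: 0.0
```

```bash
python3 -c "
from h import *
o=ctrl.get_obs(); print(o['tool_pos'],o['joint_pos'])
im=ctrl.snapshot('wrist')[:,:,::-1]; im2=ctrl.snapshot('top')[:,:,::-1]
cv2.imwrite('pics/w4f.png',im);cv2.imwrite('pics/t4f.png',im2)
a=cv2.resize(im[60:360,200:500],(600,600))[:, :];b=cv2.resize(im2[240:315,200:275],(200,200));d=cv2.resize(im2[220:300,310:390],(200,200))
cv2.imwrite('pics/w4.png',np.hstack([a,np.vstack([b,d,b*0])]))"
```

```text
[ 0.54518417 -0.13241124  0.2377331 ] [  6.44080172   9.04869161 -13.48117722   0.15376277 -66.88539381
  88.20559951]
```

View pics/w4.png

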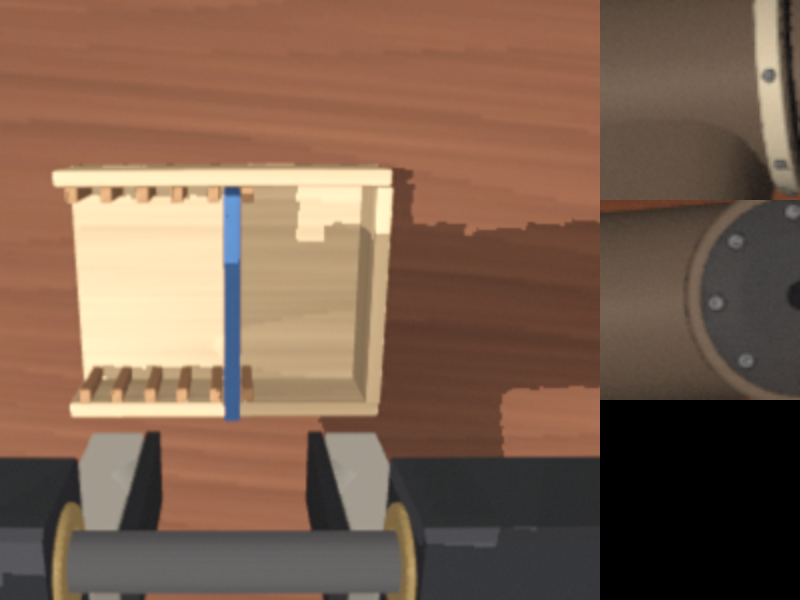

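The board stands upright between the two ribs nearest the wall; its top edge runs from crop (232,190) to (232,415). Next I'll go above the jar.

```bash
python3 -c "
from h import *
go([.4924,.1077,.20],[180,0,-60.7])"
```

```text
delta_pos [ -30.3 -242.8   31.8] angular [-6.000e-02 -1.000e-01  6.535e+01] t 8.6
```

Emit:
apply_moves([
  {"fingers": 76, "delta_pos": [-3, -25, 3], "angular": [0, 0, 7]},
  {"fingers": 76, "delta_pos": [-7, -55, 6], "angular": [0, 0, 15]},
  {"fingers": 76, "delta_pos": [-11, -85, 10], "angular": [0, 0, 23]},
  {"fingers": 76, "delta_pos": [-15, -115, 14], "angular": [0, 0, 31]},
  {"fingers": 76, "delta_pos": [-18, -145, 18], "angular": [0, 0, 39]},
  {"fingers": 76, "delta_pos": [-22, -175, 22], "angular": [0, 0, 47]},
  {"fingers": 76, "delta_pos": [-26, -205, 27], "angular": [0, 0, 55]},
  {"fingers": 76, "delta_pos": [-30, -235, 31], "angular": [0, 0, 62]},
  {"fingers": 76, "delta_pos": [-30.3, -242.8, 31.8], "angular": [0, 0, 65.35]},
  {"fingers": 76, "delta_pos": [-30.3, -242.8, 31.8], "angular": [0, 0, 65.35]},
])

```text
clock: 9.6
tool_pos: [0.4908, 0.1083, 0.1971]
orientation: [179.8, 0.0, -60.6]
force: [-0.9, -1.2, -0.2]
opening: 0.0761
gripper_force: 0.0
```

Emit:
apply_moves([
  {"fingers": 76, "delta_pos": [0, 0, 0], "angular": [0, 0, 0]},
  {"fingers": 76, "delta_pos": [0, 0, 0], "angular": [0, 0, 0]},
])

```text
clock: 9.8
tool_pos: [0.4917, 0.1068, 0.1984]
orientation: [179.9, -0.0, -60.6]
force: [-1.0, -0.6, -0.2]
opening: 0.0759
gripper_force: 0.0
```

```bash
python3 -c "
from h import *
o=ctrl.get_obs(); print(o['tool_pos'],o['orientation'],o['joint_pos'])
im=ctrl.snapshot('wrist')[:,:,::-1]
cv2.imwrite('pics/w5f.png',im);cv2.imwrite('pics/w5.png',cv2.resize(im[90:390,120:520],(800,600)))"
```

```text
[0.49167516 0.10682903 0.1983591 ] [ 1.79881498e+02 -2.80084418e-03 -6.06488080e+01] [ 3.46598783e+01  5.58077202e+00 -2.29067186e+01 -9.29097142e-03
 -6.16307626e+01 -5.30426616e+00]
```

View pics/w5.png

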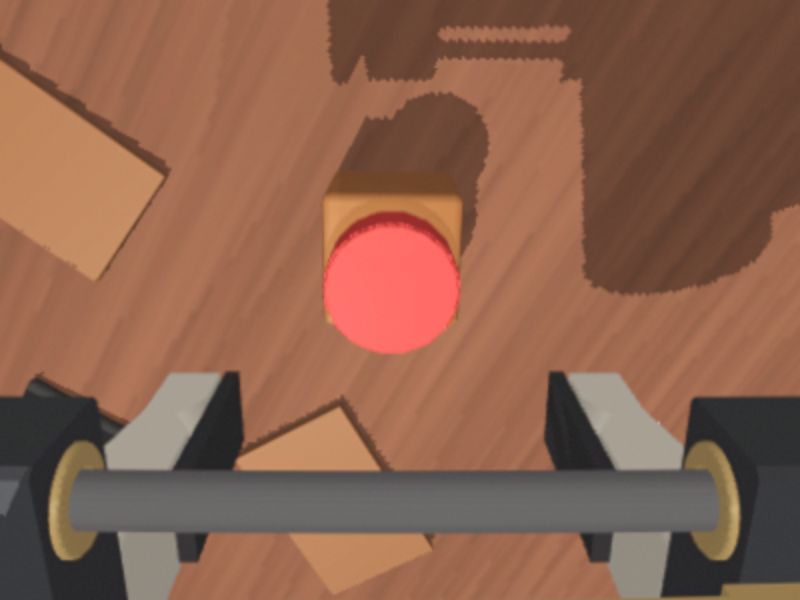

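The cap's top face is centred at about crop (392,287), and the jar's body edges are square to the tool.

```bash
python3 -c "
from h import *
w=cam('wrist'); f=lambda a:np.array(a,float)/2+[120,90]
P=onz(w,f([[392,287],[326,287],[459,287],[392,220],[392,354]]),.104);print(P)
J=onz(w,f([[323,195],[461,195]]),.066);print(J,np.degrees(np.arctan2(*(J[1]-J[0])[1::-1])))
go([P[0][0],P[0][1],.077],[180,0,-60.7])"
```

```text
[[0.49260455 0.1077191  0.104     ]
 [0.51443283 0.11995582 0.104     ]
 [0.47043516 0.09529304 0.104     ]
 [0.505297   0.08508923 0.104     ]
 [0.47911069 0.1317786  0.104     ]]
[[0.531514   0.09735023 0.066     ]
 [0.4811102  0.06907637 0.066     ]] -150.7098869764393
delta_pos [ -0.4  -1.3 121.6] angular [ 0.09 -0.    0.02] t 9.85
```

Emit:
apply_moves([
  {"fingers": 76, "delta_pos": [-0.4, -1.3, 35], "angular": [0, 0, 0]},
  {"fingers": 76, "delta_pos": [-0.4, -1.3, 70], "angular": [0, 0, 0]},
  {"fingers": 76, "delta_pos": [-0.4, -1.3, 95], "angular": [0, 0, 0]},
  {"fingers": 76, "delta_pos": [-0.4, -1.3, 110], "angular": [0, 0, 0]},
  {"fingers": 76, "delta_pos": [-0.4, -1.3, 120], "angular": [0, 0, 0]},
  {"fingers": 76, "delta_pos": [-0.4, -1.3, 120], "angular": [0, 0, 0]},
  {"fingers": 76, "delta_pos": [-0.4, -1.3, 120], "angular": [0, 0, 0]},
])

```text
clock: 10.55
tool_pos: [0.4932, 0.1084, 0.0795]
orientation: [180.0, -0.0, -60.7]
force: [-1.0, -0.2, 0.1]
opening: 0.0761
gripper_force: 0.0
```

Emit:
apply_moves([
  {"fingers": 40, "delta_pos": [0, 0, 0], "angular": [0, 0, 0]},
  {"fingers": 40, "delta_pos": [0, 0, 0], "angular": [0, 0, 0]},
  {"fingers": 40, "delta_pos": [0, 0, 0], "angular": [0, 0, 0]},
  {"fingers": 40, "delta_pos": [0, 0, 0], "angular": [0, 0, 0]},
  {"fingers": 40, "delta_pos": [0, 0, 0], "angular": [0, 0, 0]},
  {"fingers": 40, "delta_pos": [0, 0, 0], "angular": [0, 0, 0]},
])

```text
clock: 11.15
tool_pos: [0.4926, 0.1084, 0.0792]
orientation: [179.9, -0.0, -60.7]
force: [-3.1, -0.7, 5.1]
opening: 0.0515
gripper_force: 30.0
```

```bash
python3 -c "
from h import *
o=ctrl.get_obs(); print(o['tool_pos'],o['orientation'],o['force'],o['moment'])
go([.4926,.1077,.20],[180,0,-60.7])"
```

```text
[0.49260124 0.10842425 0.07920848] [ 1.79944263e+02 -3.61925226e-03 -6.06853194e+01] [-3.09003098 -0.69909186  5.07176621] [-0.23927798  0.9212817   0.01897129]
delta_pos [   0.6    0.5 -120.8] angular [ 0.06 -0.    0.01] t 11.15
```

Emit:
apply_moves([
  {"fingers": 40, "delta_pos": [0, 0, -5], "angular": [0, 0, 0]},
  {"fingers": 40, "delta_pos": [0, 0, -15], "angular": [0, 0, 0]},
  {"fingers": 40, "delta_pos": [0, 0, -35], "angular": [0, 0, 0]},
  {"fingers": 40, "delta_pos": [0, 0, -60], "angular": [0, 0, 0]},
  {"fingers": 40, "delta_pos": [0, 0, -85], "angular": [0, 0, 0]},
  {"fingers": 40, "delta_pos": [0, 0, -105], "angular": [0, 0, 0]},
  {"fingers": 40, "delta_pos": [0, 0, -115], "angular": [0, 0, 0]},
  {"fingers": 40, "delta_pos": [0, 0, -120], "angular": [0, 0, 0]},
  {"fingers": 40, "delta_pos": [0, 0, -120], "angular": [0, 0, 0]},
  {"fingers": 40, "delta_pos": [0, 0, -120], "angular": [0, 0, 0]},
])

```text
clock: 12.15
tool_pos: [0.4922, 0.1083, 0.1979]
orientation: [179.9, 0.0, -60.7]
force: [0.3, 0.0, -4.4]
opening: 0.0515
gripper_force: 30.0
```

```bash
python3 -c "
from h import *
o=ctrl.get_obs(); print(o['tool_pos'],o['orientation'],o['force'],o['moment'],o['joint_pos'],o['opening'])
go([.5447,-.169,.198],[180,0,-85.25])"
```

```text
[0.4921992  0.10833713 0.19791075] [ 1.79855810e+02  1.60951897e-02 -6.07055813e+01] [ 0.34704808  0.04564826 -4.42748358] [ 0.04515885  0.02515072 -0.03252917] [ 3.47581841e+01  5.70439962e+00 -2.28181102e+01 -3.38155138e-02
 -6.16194968e+01 -5.44763499e+00] 0.05147339459382596
delta_pos [2.676e+02 8.990e+01 1.000e-01] angular [ 1.500e-01 -2.000e-02  2.454e+01] t 12.15
```

Emit:
apply_moves([
  {"fingers": 40, "delta_pos": [10, 3, 0], "angular": [0, 0, 1]},
  {"fingers": 40, "delta_pos": [32, 11, 0], "angular": [0, 0, 3]},
  {"fingers": 40, "delta_pos": [64, 21, 0], "angular": [0, 0, 6]},
  {"fingers": 40, "delta_pos": [98, 33, 0], "angular": [0, 0, 9]},
  {"fingers": 40, "delta_pos": [134, 45, 0], "angular": [0, 0, 12.3]},
  {"fingers": 40, "delta_pos": [170, 57, 0], "angular": [0, 0, 15.6]},
  {"fingers": 40, "delta_pos": [204, 68, 0], "angular": [0, 0, 18.7]},
  {"fingers": 40, "delta_pos": [236, 79, 0], "angular": [0, 0, 21.6]},
  {"fingers": 40, "delta_pos": [258, 87, 0], "angular": [0, 0, 23.7]},
  {"fingers": 40, "delta_pos": [267.6, 90, 0], "angular": [0.1, 0, 24.54]},
])

```text
clock: 13.15
tool_pos: [0.5448, -0.1714, 0.1977]
orientation: [179.9, -0.0, -85.5]
force: [0.2, 1.7, -3.4]
opening: 0.0516
gripper_force: 30.0
```

Emit:
apply_moves([
  {"fingers": 40, "delta_pos": [0, 0, 0], "angular": [0, 0, 0]},
  {"fingers": 40, "delta_pos": [0, 0, 0], "angular": [0, 0, 0]},
  {"fingers": 40, "delta_pos": [0, 0, 0], "angular": [0, 0, 0]},
  {"fingers": 40, "delta_pos": [0, 0, 0], "angular": [0, 0, 0]},
])

```text
clock: 13.55
tool_pos: [0.5453, -0.168, 0.1991]
orientation: [-179.9, 0.0, -85.2]
force: [-0.0, -0.3, -3.7]
opening: 0.0517
gripper_force: 30.0
```

```bash
python3 -c "
from h import *
o=ctrl.get_obs(); print(o['tool_pos'],o['orientation'],o['force'],o['moment'],o['joint_pos'],o['opening'])
im=ctrl.snapshot('wrist')[:,:,::-1]; im2=ctrl.snapshot('scene')[:,:,::-1]
cv2.imwrite('pics/w6.png',np.hstack([cv2.resize(im[60:480,120:540],(400,400)),cv2.resize(im2[120:320,180:380],(400,400))]))
go([.5447,-.169,.12],[180,0,-85.25])"
```

```text
[ 0.54531503 -0.16801589  0.19909438] [-1.79939480e+02  4.84121459e-03 -8.51529206e+01] [-0.04341329 -0.25208144 -3.67253462] [ 0.07406456 -0.07977126  0.01557508] [ 2.51167618e+00  1.18858581e+01 -1.50963868e+01 -8.19983172e-03
 -6.29574826e+01  2.33912485e+00] 0.0516512816865375
delta_pos [ 0.8  0.8 79.2] angular [-0.07  0.    0.09] t 13.65
```

View pics/w6.png

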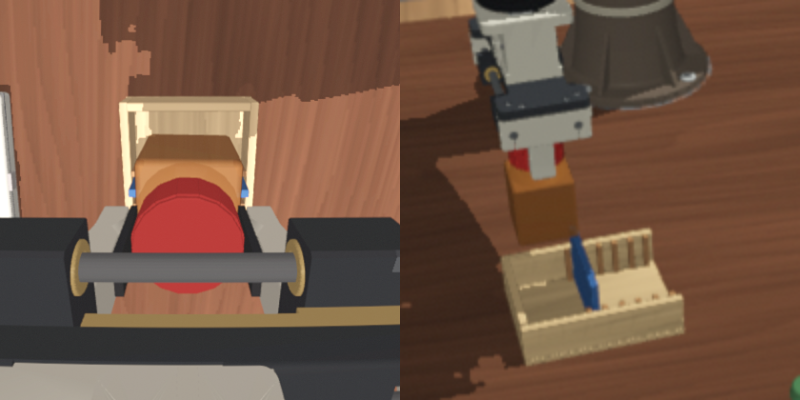

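The jar hangs level and square to the rack, directly above the bay, so I'll lower it.

Emit:
apply_moves([
  {"fingers": 40, "delta_pos": [0.8, 0.8, 15], "angular": [0, 0, 0]},
  {"fingers": 40, "delta_pos": [0.8, 0.8, 30], "angular": [0, 0, 0]},
  {"fingers": 40, "delta_pos": [0.8, 0.8, 40], "angular": [0, 0, 0]},
  {"fingers": 40, "delta_pos": [0.8, 0.8, 50], "angular": [0, 0, 0]},
  {"fingers": 40, "delta_pos": [0.8, 0.8, 60], "angular": [0, 0, 0]},
  {"fingers": 40, "delta_pos": [0.8, 0.8, 70], "angular": [0, 0, 0]},
  {"fingers": 40, "delta_pos": [0.8, 0.8, 80], "angular": [0, 0, 0]},
  {"fingers": 40, "delta_pos": [0.8, 0.8, 80], "angular": [0, 0, 0]},
])

```text
clock: 14.45
tool_pos: [0.5437, -0.1696, 0.1173]
orientation: [179.9, 0.0, -85.3]
force: [-0.6, -0.3, -3.4]
opening: 0.0517
gripper_force: 30.0
```

Emit:
apply_moves([
  {"fingers": 40, "delta_pos": [0, 0, 8], "angular": [0, 0, 0]},
  {"fingers": 40, "delta_pos": [0, 0, 16], "angular": [0, 0, 0]},
  {"fingers": 40, "delta_pos": [0, 0, 23], "angular": [0, 0, 0]},
  {"fingers": 40, "delta_pos": [0, 0, 28], "angular": [0, 0, 0]},
  {"fingers": 40, "delta_pos": [0, 0, 31], "angular": [0, 0, 0]},
  {"fingers": 40, "delta_pos": [0, 0, 32.5], "angular": [0, 0, 0]},
  {"fingers": 40, "delta_pos": [0, 0, 32.5], "angular": [0, 0, 0]},
])

```text
clock: 15.15
tool_pos: [0.5447, -0.1697, 0.0864]
orientation: [-180.0, -0.0, -85.2]
force: [-0.2, 0.3, -3.1]
opening: 0.0515
gripper_force: 30.0
```

Emit:
apply_moves([
  {"fingers": 40, "delta_pos": [0, 0, 1], "angular": [0, 0, 0]},
  {"fingers": 40, "delta_pos": [0, 0, 2], "angular": [0, 0, 0]},
  {"fingers": 40, "delta_pos": [0, 0, 2.5], "angular": [0, 0, 0]},
  {"fingers": 40, "delta_pos": [0, 0, 2.5], "angular": [0, 0, 0]},
])

```text
clock: 15.55
tool_pos: [0.545, -0.1698, 0.0852]
orientation: [-179.9, -0.0, -85.2]
force: [-3.6, 1.4, 5.4]
opening: 0.0516
gripper_force: 30.0
```

The jar is standing in the bay, so I'll start turning anticlockwise (negative about the tool's z).

Emit:
apply_moves([
  {"fingers": 40, "delta_pos": [0, 0, 0], "angular": [0, 0, -3]},
  {"fingers": 40, "delta_pos": [0, 0, 0], "angular": [0, 0, -7]},
  {"fingers": 40, "delta_pos": [0, 0, 0], "angular": [0, 0, -12]},
  {"fingers": 40, "delta_pos": [0, 0, 0], "angular": [0, 0, -17]},
  {"fingers": 40, "delta_pos": [0, 0, 0], "angular": [0, 0, -22]},
  {"fingers": 40, "delta_pos": [0, 0, 0], "angular": [0, 0, -27]},
  {"fingers": 40, "delta_pos": [0, 0, 0], "angular": [0, 0, -32]},
  {"fingers": 40, "delta_pos": [0, 0, 0], "angular": [0, 0, -37]},
  {"fingers": 40, "delta_pos": [0, 0, 0], "angular": [0, 0, -42]},
  {"fingers": 40, "delta_pos": [0, 0, 0], "angular": [0, 0, -42]},
])

```text
clock: 16.55
tool_pos: [0.5449, -0.1692, 0.0851]
orientation: [-179.9, -0.1, -43.1]
force: [-3.4, 4.9, 6.8]
opening: 0.0515
gripper_force: 30.0
```

```bash
python3 -c "
from h import *
o=ctrl.get_obs(); print(o['force'],o['moment'],o['joint_pos'],o['opening'])"
```

```text
[-3.44319373  4.85286078  6.76462968] [ 1.76757417  1.23096768 -0.16608437] [ 2.37095798e+00  1.83151721e+01 -2.30961549e+01 -4.66208730e-02
 -4.84736567e+01  4.45846914e+01] 0.05145204314490139
```

Emit:
apply_moves([
  {"fingers": 40, "delta_pos": [0, 0, 0], "angular": [0, 0, -5]},
  {"fingers": 40, "delta_pos": [0, 0, 0], "angular": [0, 0, -10]},
  {"fingers": 40, "delta_pos": [0, 0, 0], "angular": [0, 0, -14]},
  {"fingers": 40, "delta_pos": [0, 0, 0], "angular": [0, 0, -18]},
  {"fingers": 40, "delta_pos": [0, 0, 0], "angular": [0, 0, -18]},
])

```text
clock: 17.05
tool_pos: [0.5449, -0.1692, 0.0854]
orientation: [-179.9, -0.1, -25.1]
force: [-3.9, 5.0, 9.1]
opening: 0.0516
gripper_force: 30.0
```

```bash
python3 -c "
from h import *
o=ctrl.get_obs(); print(o['force'],o['moment'],o['joint_pos'][5],o['opening'])"
```

```text
[-3.87911156  5.00762658  9.06579404] [ 2.00662523  1.62005575 -0.15335965] 62.55176670325148 0.05164904354394212
```

Emit:
apply_moves([
  {"fingers": 40, "delta_pos": [0, 0, 0], "angular": [0, 0, -5]},
  {"fingers": 40, "delta_pos": [0, 0, 0], "angular": [0, 0, -10]},
  {"fingers": 40, "delta_pos": [0, 0, -1], "angular": [0, 0, -10]},
  {"fingers": 40, "delta_pos": [0, 0, -3], "angular": [0, 0, -10]},
  {"fingers": 40, "delta_pos": [0, 0, -5], "angular": [0, 0, -10]},
  {"fingers": 40, "delta_pos": [0, 0, -5], "angular": [0, 0, -10]},
])

```text
clock: 17.65
tool_pos: [0.5453, -0.1699, 0.0896]
orientation: [-180.0, -0.1, -15.2]
force: [-0.1, -0.3, -0.6]
opening: 0.0516
gripper_force: 30.0
```

```bash
python3 -c "
from h import *
o=ctrl.get_obs(); print(o['tool_pos'],o['force'],o['moment'],o['joint_pos'][5],o['opening'])
im=ctrl.snapshot('wrist')[:,:,::-1]; im2=ctrl.snapshot('scene')[:,:,::-1]
cv2.imwrite('pics/w7.png',np.hstack([cv2.resize(im[60:480,120:540],(400,400)),cv2.resize(im2[140:320,200:380],(400,400),interpolation=cv2.INTER_CUBIC)]))"
```

```text
[ 0.54532749 -0.16988555  0.08958499] [-0.11958443 -0.26508623 -0.62677941] [-0.00703468  0.01328986  0.00288514] 72.42866866542543 0.05164326094397744
```

The force is now only the cap's weight, so the cap is free. I'll lift it straight up.

Emit:
apply_moves([
  {"fingers": 40, "delta_pos": [0, 0, -5], "angular": [0, 0, 0]},
  {"fingers": 40, "delta_pos": [0, 0, -11], "angular": [0, 0, 0]},
  {"fingers": 40, "delta_pos": [0, 0, -17], "angular": [0, 0, 0]},
  {"fingers": 40, "delta_pos": [0, 0, -23], "angular": [0, 0, 0]},
  {"fingers": 40, "delta_pos": [0, 0, -29], "angular": [0, 0, 0]},
  {"fingers": 40, "delta_pos": [0, 0, -34], "angular": [0, 0, 0]},
  {"fingers": 40, "delta_pos": [0, 0, -34], "angular": [0, 0, 0]},
  {"fingers": 40, "delta_pos": [0, 0, -34], "angular": [0, 0, 0]},
  {"fingers": 40, "delta_pos": [0, 0, -34], "angular": [0, 0, 0]},
  {"fingers": 40, "delta_pos": [0, 0, -34], "angular": [0, 0, 0]},
])

```text
clock: 18.75
tool_pos: [0.5444, -0.1697, 0.1226]
orientation: [-180.0, -0.0, -15.2]
force: [-0.1, 1.2, -0.4]
opening: 0.0519
gripper_force: 30.0
```

```bash
python3 -c "
from h import *
o=ctrl.get_obs(); print(o['tool_pos'],o['force'],o['moment'],o['joint_pos'][5],o['opening'])
im=ctrl.snapshot('wrist')[:,:,::-1]; im2=ctrl.snapshot('scene')[:,:,::-1]
cv2.imwrite('pics/w8.png',np.hstack([cv2.resize(im[60:480,120:540],(400,400)),cv2.resize(im2[140:320,200:380],(400,400),interpolation=cv2.INTER_CUBIC)]))"
```

```text
[ 0.54442681 -0.16971931  0.12264757] [-0.12951911  1.2070227  -0.39892658] [-0.04172916  0.02530156 -0.01171488] 72.43093833508743 0.05194084636815854
```

View pics/w8.png

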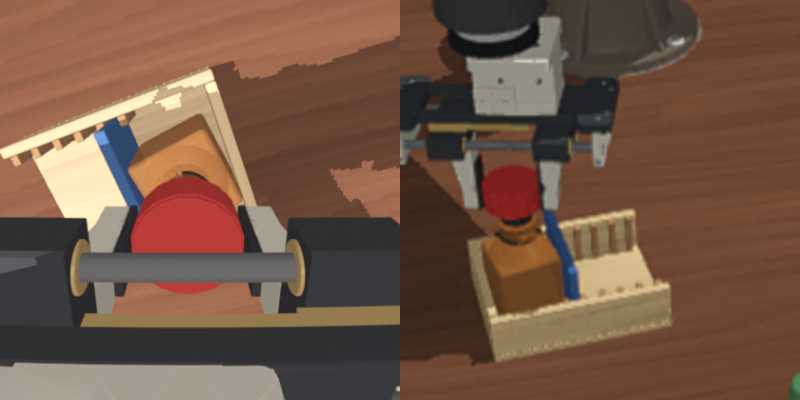

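The picture shows the cap held level above the open neck at about (512,190), the jar standing in its bay and the board upright in its slot. I'm handing the job in.

```bash
python3 -c "
from plant import ctrl
print(ctrl.close_job())"
```

```text
the job is handed in; nothing more can be done
None
```

I handed the job in at about 19 s: the blue board stands in the slot nearest the wall, the jar is upright in its bay, and the gripper holds the unscrewed cap level about 2 cm above the mouth; `close_job` gave no verdict.

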